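Snug up the tapered port plug and open the manifold valve

ROBOT

A 7-joint arm with a two-finger parallel gripper is mounted at the origin on a cart in front of the work surface, level with it; the furniture and walls round the work are solid. World frame = base frame: x ahead of the robot, y to its left, z up, the work surface at z = 0. Lengths are in mm, angles in rad, forces in N, time in s.
With the tool pointing down it reaches from about 425 to 950 mm from the base axis. Payload 16.7 kg.
Tool frame: the origin (TCP) lies at the very end of the fingers, on their centre line; the grasp point (between the pads) lies 19 mm behind it (manip.grip_depth is the distance from the TCP to the grasp point, in mm); z points along the fingers, y is the direction in which the jaws open and shut (so a half turn about z gives the same grasp; the last joint's range is limited). The gripper opens to 94 mm and grips with 3 to 60 N. Pads are 16 mm wide; open, the fingers measure 119 mm over their backs; the gripper's body (75 mm by 177 mm) begins 78 mm behind the grasp point.
Start: joints at [1.188, 0.426, 0.074, 1.606, -0.034, 1.111, -0.067], TCP at [156.352, -656.603, 185.167] pointing down, gripper open.
Joint ranges: [-2.85, 2.85], [-0.5, 2.14], [-1.23, 1.37], [0.21, 2.46], [-1.02, 4.16], [0.16, 2.05], [-2.73, 2.73]. Speed limits (rad/s): [1.89, 1.89, 2.39, 2.39, 3.01, 3.01, 3.01].

INTERFACE

Orientations are given as a rotation vector (axis times angle).
In Python, from rig import manip gives the robot as it stands.
- The arm moves only by the tool step_arm, never from a script. Its argument "deltas" is one flat list of numbers, 5 for each row, row after row: the opening, from 0 (shut) to 1 (fully open), then the shift along the world's x, y, z scaled (see below), then the turn about the world's z scaled (see below). A call has exactly 5 rows; each row is the pose to reach, as a shift and turn from the pose measured when the call began; what a row does not reach only later rows make up. The controller multiplies each number of a shift by 1000 mm and each number of a turn by 90 degrees. A row lasts 1/12 s, in which the tool goes at most 41.7 mm and 7.16 degrees, less where a joint would pass 70% of its speed; a pose out of reach is approached as far as the arm can. A call with a number of a shift or a turn outside -1 to 1 is refused whole. A call with a gripper value outside its range is refused whole. The fingers move at their own pace and stop on an object; "grip_force" is the grip in N (left out, the last holds). Time passes only in rows, so rows that repeat a pose let the fingers close, or fill a call up. It gives the time, the measured TCP pose, the force and the opening at its end, in the units of the state.
- manip.get_obs(): the state, without advancing time (a new reading comes with each control period).
- manip.snapshot(name): name is "side" or "top" or "wrist"; returns the picture (384x512x3 uint8, red, green, blue); there is no depth.
- manip.calibration(name): a dict with "intrinsics" (3x3 intrinsics, pixels), "k1" (the pictures are not rectified: a ray, as slopes to the right and down, at radius r is drawn at 1 + k1 r^2 times it, then the intrinsics apply), "xyz" and "attitude" of the camera in the world; the wrist camera has in their place "hand_eye" (4x4, takes a point from camera to tool coordinates, whose origin is the TCP and whose axes are the flange's). Camera axes: x right, y down, z forward; pixel columns grow to the right and rows downward; lengths in mm; the calibration is good to about 2 mm. A picture is of the moment at which its call begins: read the wrist's pose just before it. calibration takes no time and is no camera call.
- manip.job_done(): hands the job in, once; it reports no verdict.
The state is a dict: "time_s": time; "joint_positions": joint angles; "qd": joint speeds; "tau": joint torques, N m; "tool_pos": TCP position; "eef_rot": TCP orientation; "contact_force": force on the tool from outside, world axes, zero at the start; "ft_torque": the same for the moment, N m; "grip_width": finger opening in mm.
Only numpy, scipy, OpenCV 4.12 (cv2) and the standard library are available. Lean on these libraries where they do the work, as an engineer would, in place of code of your own. Each camera call takes 0.05 s, during which the arm holds its last target. There are 200 camera calls.

TASK

Put the aluminium gas manifold back in service: screw its brass hexagonal taper plug in clockwise until it goes snug - feel for the resistance jumping up well above the run-in drag, and do not force it beyond that. Only then swing the blue quarter-turn valve handle fully open, in line with the block, and let everything go, leaving the things standing around undisturbed.

Things in the scene. Friction and masses are not known exactly. Their poses are not given: they have to be found in the camera images.
- manifold: aluminium block bolted to the bench, 66 mm (its x) by 190 mm (y), top face 45 mm above the bench, on two steel feet 104 mm long along x (13 mm high with bolts, at y = -75 and +75 mm). Origin on the bench under its centre, z up. Plug port at x = 0, y = +55 mm; valve at x = 0, y = -60 mm. Brass hose barbs stick out 26 mm at both ends, 28 mm up.
- plug_grip (a point): centre of the plug's brass hexagonal head: 32 mm across flats, 37 across corners, 24 mm tall (12 above and below this point, plus a 2 mm crown), about 74 mm above the bench. y is normal to one pair of flats (others at 60 and 120 degrees), z up; x and y turn with the plug. Below it is a round boss 26 mm across, 31 at its foot: fingertips may reach 18 mm below this point.
- port (a point): mouth of the plug's port, on the plug's upright axis, 59 mm above the bench; fixed to the block. The plug screws in clockwise seen from above, 1.8 mm a turn. It starts 0.9 to 2.1 rad short of where the taper bites; that spot differs every time and cannot be seen. Drag before it: 0.06 N m.
- taper_seat (a point): tapered seat in the port, on the plug's axis 45 mm above the bench, fixed to the block. When the taper bites, the moment needed to turn jumps to about 0.4 N m and climbs 0.07 per further 0.1 rad; read at a standstill after a turn it is 0.1 to 0.2 less. Snug is 0.45 to 0.85 N m while turning (0.06 to 0.65 rad past the bite); beyond 0.95 N m (0.8 rad) the thread is ruined. The plug stays put.
- valve (a joint): angle of the blue valve handle about the upright pin at point valve_hinge: 0 = closed, pointing along the block's -x (across the block); grows counter-clockwise seen from above to 1.571 = open, pointing along the block's -y, where it meets a stop. Friction 0.08 N m; it stays where it is left.
- valve_hinge (a point): pivot of the valve handle, 65 mm above the bench, at x = 0, y = -60 mm of the block; fixed to the block
- valve_tip (a point): point on the blue handle 60 mm from the pivot, half-way up. The blue grip runs from 24 to 76 mm from the pivot, is 14 mm wide and 9 mm thick (z = 60.5 to 69.5 mm above the bench); free air below it outside the block, block top 45 mm.
- bottle_dark: bystander: small clear bottle with black cap and blue label, 51 mm across, 106 mm tall; origin at the centre of its underside; leave it alone
- beaker: bystander: clear beaker, 54 mm across, 68 mm tall; origin at the centre of its underside; leave it alone
- tally_counter: bystander: grey hand counter with a red lever, 60x94x50 mm; origin at the centre of its underside; leave it alone
- marker_blue: bystander: white marker with blue cap lying down, 138 mm long; origin at the centre of its underside; leave it alone

How it is judged:
By the outcome, as a careful person would: the job done as asked, in the order asked, and still so for the second after the job is handed in, with the robot touching nothing.
It also fails if it takes over 58 s, if anything falls off the work surface, if the arm or the gripper's body presses on something with over 40 N, if the wrist force passes 120 N, or if a joint passes its speed limit or range.

## Working session

There is one attempt and no reset: what is moved stays moved. The work goes in short steps, Python scripts to look and compute and a tool call to move; the robot and the scene stay as the last step left them, time stands still between calls to the robot, and variables do not carry over. Pictures are saved under pics/ and viewed, and the job is handed in when it is done.

Besides the shell and the picture viewer there is one more tool, called after "Request:" in YAML: its name, and indented under it one key for each argument. step_arm: Moves the arm, as the interface text tells. Its arguments: {"type":"object","properties":{"deltas":{"type":"array","items":{"type":"number","minimum":-1,"maximum":1}},"grip_force":{"type":"number"}},"required":["deltas"]}

```bash
mkdir -p pics
cat > h.py <<'E'
import numpy as np,cv2
from scipy.spatial.transform import Rotation as R
from rig import manip
def snap(n,f):
    o=manip.get_obs(); im=manip.snapshot(n); cv2.imwrite('pics/'+f+'.png',im[:,:,::-1]); return im,o
def cam(n,o=None):
    c=manip.calibration(n); K=np.array(c['intrinsics'])
    if n=='wrist':
        T=np.array(c['hand_eye']); Rt=R.from_rotvec(o['eef_rot']).as_matrix()
        return K,c['k1'],Rt@T[:3,3]+np.array(o['tool_pos']),Rt@T[:3,:3]
    a=np.array(c['attitude']); M=a if a.shape==(3,3) else R.from_rotvec(a).as_matrix()
    return K,c['k1'],np.array(c['xyz']),M
def px2w(n,uv,z,o=None):
    K,k,p,M=cam(n,o)
    uv=np.atleast_2d(np.array(uv,float))[:,None]
    s=cv2.undistortPoints(uv,K,np.array([k,0,0,0.]))[:,0]
    d=np.c_[s,np.ones(len(s))]@M.T
    return p+d*((z-p[2])/d[:,2])[:,None]
def w2px(n,P,o=None):
    K,k,p,M=cam(n,o)
    return cv2.projectPoints(np.atleast_2d(np.array(P,float)),R.from_matrix(M.T).as_rotvec(),-M.T@p,K,np.array([k,0,0,0.]))[0][:,0]
E
python3 - <<'E'
from h import *
for n in ['side','top','wrist']:
    im,o=snap(n,n+'0'); print(n,manip.calibration(n))
print(o)
E
```

```text
side {'intrinsics': array([[419.82672728,   0.        , 259.95641661],
       [  0.        , 419.82672728, 189.03805663],
       [  0.        ,   0.        ,   1.        ]]), 'k1': 0.028499485648639983, 'xyz': array([  394.00586489, -1172.49267093,   638.95327918]), 'attitude': array([-2.03477795,  0.21647089, -0.10241041])}
top {'intrinsics': array([[377.04346114,   0.        , 249.63717196],
       [  0.        , 377.04346114, 193.0354219 ],
       [  0.        ,   0.        ,   1.        ]]), 'k1': -0.07918300057964003, 'xyz': array([ 368.3613247 , -116.00546495, 1268.64894803]), 'attitude': array([-2.1223123 ,  2.12802719, -0.20096797])}
wrist {'intrinsics': array([[333.20220535,   0.        , 257.90508829],
       [  0.        , 333.20220535, 191.06869772],
       [  0.        ,   0.        ,   1.        ]]), 'k1': -0.022911119158029108, 'hand_eye': array([[-7.47282964e-04, -9.59818903e-01, -2.80619165e-01,
         8.25575298e+01],
       [ 9.99999720e-01, -7.29977082e-04, -1.66193042e-04,
         7.18907962e-01],
       [-4.53303361e-05, -2.80619210e-01,  9.59819179e-01,
        -1.99468193e+02],
       [ 0.00000000e+00,  0.00000000e+00,  0.00000000e+00,
         1.00000000e+00]])}
{'time_s': 0.1, 'joint_positions': array([ 1.18747949,  0.42665708,  0.07388259,  1.60651669, -0.03413145,
        1.11082294, -0.06710613]), 'qd': array([ 0.00089739, -0.000733  ,  0.00049577, -0.00240655,  0.00120834,
       -0.00090273,  0.00057564]), 'tau': array([ 8.44724971e-03, -9.37464738e+01,  3.67682934e+00, -4.55031538e+01,
       -4.86581842e-02,  1.69472041e-02,  8.45140653e-05]), 'tool_pos': array([ 156.26026532, -656.2385678 ,  184.56640567]), 'eef_rot': array([-3.11904301e+00, -3.66189652e-01,  3.07460350e-04]), 'contact_force': array([-0.56894997,  0.81942028, -0.71333196]), 'ft_torque': array([ 0.07724555,  0.00930061, -0.05662433]), 'grip_width': 94.00298244471057}
```

View pics/top0.png

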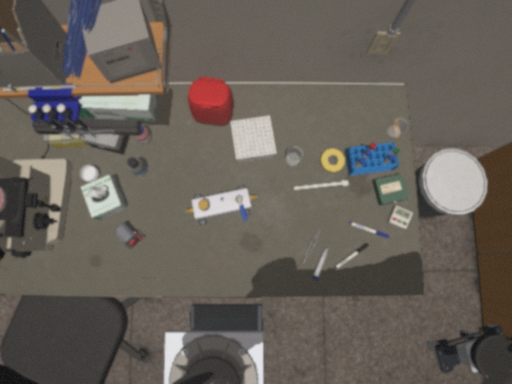

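View pics/side0.png

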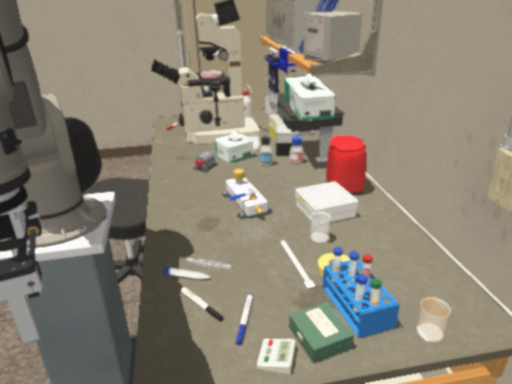

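View pics/wrist0.png

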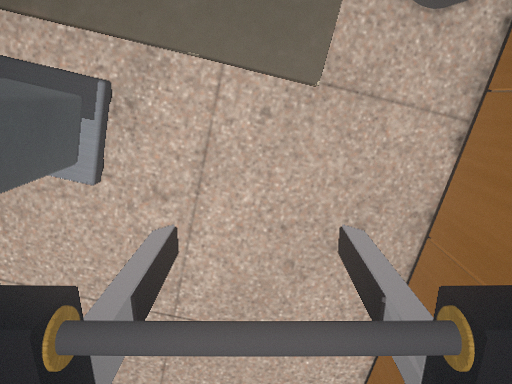

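The top view shows the manifold at about (221,204), with the plug at (204,203) and the blue handle at (244,212) pointing towards the robot. The side view agrees. Next I'll measure them.

Run:
```python
from h import *
im=cv2.imread('pics/top0.png'); c=im[170:240,165:285]; cv2.imwrite('pics/topz.png',cv2.resize(c,None,fx=6,fy=6,interpolation=cv2.INTER_CUBIC))
h=cv2.cvtColor(im,cv2.COLOR_BGR2HSV)
def m(lo,hi):
    k=cv2.inRange(h,lo,hi); q=np.zeros_like(k); q[170:240,165:285]=k[170:240,165:285]
    n,l,s,ce=cv2.connectedComponentsWithStats(q); return [(s[i,4],ce[i]) for i in range(1,n) if s[i,4]>8]
for nm,lo,hi,z in [('blue',(105,120,60),(130,255,255),65),('brass',(12,110,80),(30,255,255),88),('white',(0,0,150),(179,50,255),45)]:
    for a,ce in m(lo,hi): print(nm,a,ce,px2w('top',ce,z)[0].round(1))
q=cv2.inRange(h,(0,0,140),(179,60,255)); r=np.zeros_like(q); r[170:240,165:285]=q[170:240,165:285]
cs=max(cv2.findContours(r,0,2)[0],key=cv2.contourArea); b=cv2.boxPoints(cv2.minAreaRect(cs)); w=px2w('top',b,45); print(w.round(1),w.mean(0))
```

```text
blue 39 [243.20512821 213.1025641 ] [529.1 -98.7  65. ]
brass 13 [252.84615385 196.61538462] [ 578.8 -129.7   88. ]
brass 57 [203.49122807 204.21052632] [554.7  26.9  88. ]
brass 14 [189.14285714 210.07142857] [536.   72.1  88. ]
white 1038 [222.27071291 202.88246628] [565.8 -29.6  45. ]
[[ 579.2   77.6   45. ]
 [ 619.3 -112.4   45. ]
 [ 551.6 -126.1   45. ]
 [ 512.2   62.    45. ]] [565.58440606 -24.70508725  45.        ]
```

View pics/topz.png

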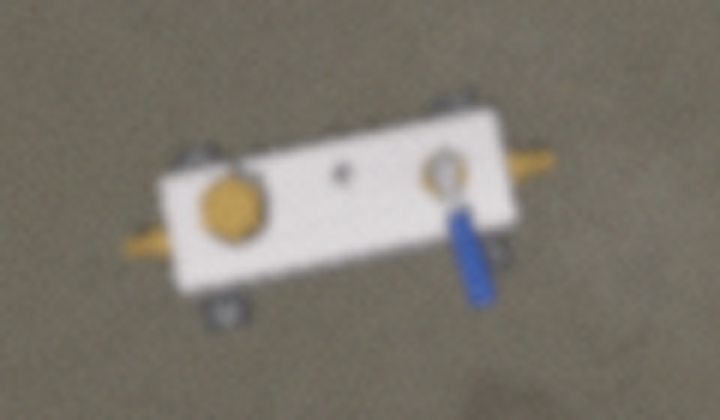

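Request:
step_arm:
  deltas: [1,0.02,0.03,0.012,0,1,0.04,0.065,0.025,0,1,0.06,0.1,0.04,0,1,0.08,0.135,0.05,0,1,0.1,0.17,0.06,0]

```text
time_s: 0.57
tool_pos: [255.9, -486.1, 244.7]
eef_rot: [-3.119, -0.366, 0.0]
contact_force: [0.7, -0.5, 0.7]
grip_width: 93.8
```

Request:
step_arm:
  deltas: [1,0.02,0.035,0,0.07,1,0.04,0.07,0,0.14,1,0.06,0.105,0,0.21,1,0.08,0.14,0,0.28,1,0.1,0.175,0,0.35]

```text
time_s: 0.98
tool_pos: [356.3, -309.2, 244.8]
eef_rot: [-2.9, -1.207, 0.001]
contact_force: [0.2, -0.9, 0.7]
grip_width: 94.2
```

Run:
```python
from h import *
o=manip.get_obs(); print({k:np.round(v,3) for k,v in o.items()})
```

```text
{'time_s': np.float64(0.983), 'joint_positions': array([ 0.782,  0.046, -0.21 ,  1.959,  0.011,  1.138, -0.215]), 'qd': array([-0.498, -0.166, -0.518,  0.176, -0.007, -0.013,  0.305]), 'tau': array([  7.478, -52.01 ,   3.871, -45.42 ,   0.065,   0.349,  -0.927]), 'tool_pos': array([ 356.296, -309.191,  244.761]), 'eef_rot': array([-2.900e+00, -1.207e+00,  1.000e-03]), 'contact_force': array([ 0.237, -0.877,  0.723]), 'ft_torque': array([-0.054, -0.061,  0.012]), 'grip_width': np.float64(94.166)}
```

Request:
step_arm:
  deltas: [1,0.02,0.035,0,0.076,1,0.04,0.07,0,0.152,1,0.06,0.105,0,0.228,1,0.08,0.14,0,0.304,1,0.1,0.175,0,0.38]

```text
time_s: 1.4
tool_pos: [456.8, -132.4, 245.0]
eef_rot: [2.411, 2.013, -0.001]
contact_force: [1.5, -1.2, 1.0]
grip_width: 94.0
```

Request:
step_arm:
  deltas: [1,0.02,0.035,-0.01,0.076,1,0.04,0.07,-0.02,0.152,1,0.06,0.105,-0.03,0.228,1,0.08,0.14,-0.04,0.304,1,0.098,0.163,-0.05,0.38]

```text
time_s: 1.82
tool_pos: [555.4, 34.4, 194.6]
eef_rot: [1.702, 2.64, 0.001]
contact_force: [-0.2, -0.0, 0.3]
grip_width: 93.8
```

Request:
step_arm:
  deltas: [1,0,0,0,0.076,1,0,0,0,0.152,1,0,0,0,0.228,1,0,0,0,0.304,1,0,0,0,0.38]

```text
time_s: 2.23
tool_pos: [555.2, 34.4, 194.4]
eef_rot: [-0.842, -3.027, -0.001]
contact_force: [1.0, -0.0, -0.1]
grip_width: 94.1
```

Request:
step_arm:
  deltas: [1,0,0,0,0.06,1,0,0,0,0.12,1,0,0,0,0.15,1,0,0,0,0.15,1,0,0,0,0.15]

```text
time_s: 2.65
tool_pos: [555.1, 34.3, 194.2]
eef_rot: [-0.483, -3.104, -0.001]
contact_force: [-0.1, 0.0, 0.7]
grip_width: 93.5
```

Run:
```python
from h import *
im,o=snap('wrist','w1'); print({k:np.round(v,3) for k,v in o.items()})
print(R.from_rotvec(o['eef_rot']).as_matrix().round(3))
```

```text
{'time_s': np.float64(2.65), 'joint_positions': array([ 0.446,  0.307, -0.748,  1.828,  0.232,  1.097,  0.876]), 'qd': array([-0.007, -0.003,  0.006, -0.001, -0.001, -0.001, -0.013]), 'tau': array([ 2.7500e-01, -6.9034e+01, -9.2300e+00, -4.3885e+01,  3.4000e-02,
        8.4000e-02,  7.0700e-01]), 'tool_pos': array([555.127,  34.306, 194.247]), 'eef_rot': array([-4.830e-01, -3.104e+00, -1.000e-03]), 'contact_force': array([-0.084,  0.01 ,  0.663]), 'ft_torque': array([ 0.061, -0.148,  0.037]), 'grip_width': np.float64(93.512)}
[[-0.953  0.304 -0.   ]
 [ 0.304  0.953  0.001]
 [ 0.001  0.001 -1.   ]]
```

View pics/w1.png

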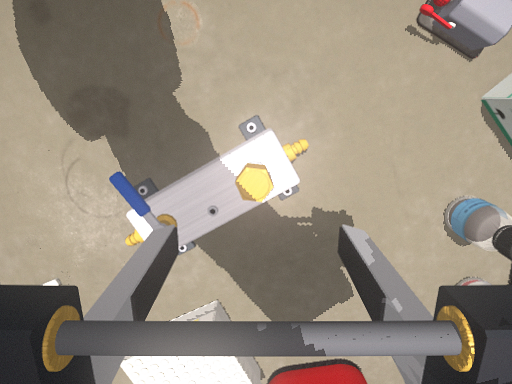

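The wrist view shows the plug head at (255,183) as a clear hexagon, and the blue handle at (130,193). I'll fit the head and find the direction of its flats.

Run:
```python
from h import *
im=cv2.imread('pics/w1.png'); o=manip.get_obs()
h=cv2.cvtColor(im,cv2.COLOR_BGR2HSV)
q=cv2.inRange(h,(18,120,60),(35,255,255)); r=np.zeros_like(q); r[150:215,220:283]=q[150:215,220:283]
c=max(cv2.findContours(r,0,1)[0],key=cv2.contourArea); 
w=px2w('wrist',c[:,0],86,o)[:,:2].astype(np.float32)
print('center',cv2.minEnclosingCircle(w), cv2.minAreaRect(w), w.mean(0))
# width function
hull=cv2.convexHull(w)[:,0]
for a in range(0,180,5):
    d=np.array([np.cos(np.radians(a)),np.sin(np.radians(a))]); p=hull@d; print(a,round(float(np.ptp(p)),1),end='; ')
cl=cv2.approxPolyDP(c,3,True)[:,0]; print(cl.tolist()); print(px2w('wrist',cl,86,o).round(1).tolist())
b=cv2.inRange(h,(105,120,60),(130,255,255)); r=np.zeros_like(b); r[150:230,90:170]=b[150:230,90:170]
c=max(cv2.findContours(r,0,1)[0],key=cv2.contourArea); m=px2w('wrist',cv2.boxPoints(cv2.minAreaRect(c)),69.5,o);print('blue',m.round(1).tolist(),m.mean(0))
crop=im[140:225,205:315]; cv2.imwrite('pics/w1z.png',cv2.resize(crop,None,fx=6,fy=6,interpolation=cv2.INTER_CUBIC))
```

```text
center ((556.2820434570312, 28.296672821044922), 16.911468505859375) ((557.1229248046875, 27.188007354736328), (31.932147979736328, 17.867652893066406), 37.219268798828125) [558.6231    25.362267]
0 33.2; 5 33.7; 10 33.8; 15 33.7; 20 33.4; 25 32.8; 30 32.2; 35 31.9; 40 32.0; 45 32.6; 50 32.9; 55 33.0; 60 32.9; 65 32.5; 70 31.9; 75 31.2; 80 30.4; 85 29.4; 90 28.2; 95 26.8; 100 25.1; 105 23.3; 110 21.3; 115 19.1; 120 18.5; 125 18.1; 130 19.1; 135 21.3; 140 23.2; 145 25.0; 150 26.7; 155 28.1; 160 29.3; 165 30.5; 170 31.6; 175 32.6; [[244, 170], [236, 181], [253, 198], [261, 200], [269, 187], [264, 194], [253, 197], [239, 183]]
[[539.7, 25.1, 86.0], [547.5, 14.5, 86.0], [568.6, 24.7, 86.0], [572.9, 31.4, 86.0], [562.8, 42.7, 86.0], [568.0, 36.0, 86.0], [567.6, 25.0, 86.0], [550.3, 16.6, 86.0]]
blue [[509.2, -109.6, 69.5], [504.4, -96.2, 69.5], [551.9, -81.3, 69.5], [557.3, -95.0, 69.5]] [530.70808614 -95.50182809  69.5       ]
```

View pics/w1z.png

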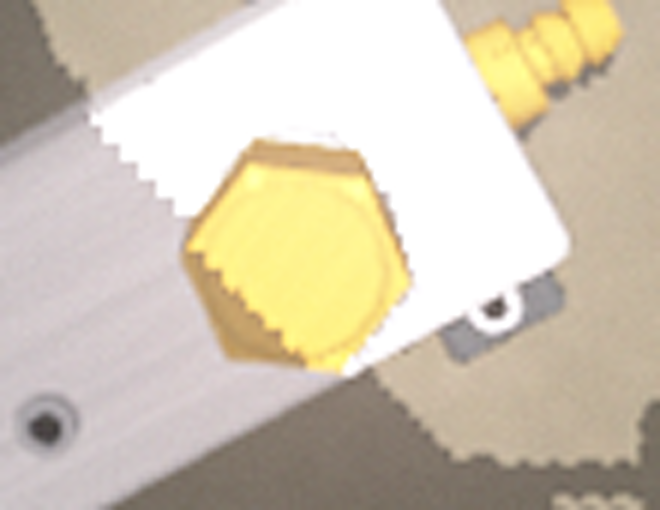

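Run:
```python
from h import *
o=manip.get_obs()
z=np.array([[250,165],[363,175],[410,280],[345,370],[228,358],[185,250]])/6-1/12*5+np.array([205,140])
w=px2w('wrist',z,86,o)[:,:2]; print(w.round(1).tolist(),w.mean(0))
for i in range(6):
    e=w[(i+1)%6]-w[i]; print(np.linalg.norm(e).round(1),round(np.degrees(np.arctan2(e[1],e[0]))%60,1))
v=w-w.mean(0); print('fit',np.degrees(np.angle(np.mean(np.exp(6j*np.arctan2(v[:,1],v[:,0])))))/6, np.hypot(*v.T).round(1))
y=np.degrees(np.arctan2(*R.from_rotvec(o['eef_rot']).as_matrix()[1::-1,1])); print('tool y deg',y)
# block dark centre hole check & corners
```

```text
[[537.6, 28.1], [544.6, 44.5], [563.2, 46.5], [574.4, 32.1], [566.7, 14.7], [547.6, 13.9]] [555.69761549  29.9428053 ]
17.8 7.1
18.7 6.2
18.3 7.9
19.0 6.1
19.2 2.4
17.3 5.0
fit 5.748402799714725 [18.1 18.3 18.2 18.9 18.8 18. ]
tool y deg 72.28530301473378
```

Request:
step_arm:
  deltas: [1,0,-0.002,-0.02,0.07,1,0,-0.005,-0.04,0.14,1,0,-0.005,-0.06,0.21,1,0,-0.005,-0.08,0.26,1,0,-0.005,-0.095,0.26]

```text
time_s: 3.12
tool_pos: [554.6, 29.1, 97.7]
eef_rot: [0.161, -3.136, -0.001]
contact_force: [0.0, 0.3, -0.1]
grip_width: 94.2
```

Run:
```python
from h import *
im,o=snap('wrist','w2'); print({k:np.round(v,3) for k,v in o.items()})
print('tool y deg',np.degrees(np.arctan2(*R.from_rotvec(o['eef_rot']).as_matrix()[1::-1,1])))
```

```text
{'time_s': np.float64(3.117), 'joint_positions': array([ 0.459,  0.436, -0.779,  1.92 ,  0.376,  0.937,  1.173]), 'qd': array([-0.136,  0.212,  0.137,  0.14 ,  0.203, -0.302, -0.301]), 'tau': array([  1.903, -79.071, -14.424, -38.959,  -0.29 ,   0.86 ,   3.288]), 'tool_pos': array([554.599,  29.116,  97.685]), 'eef_rot': array([ 1.610e-01, -3.136e+00, -1.000e-03]), 'contact_force': array([ 0.008,  0.285, -0.122]), 'ft_torque': array([ 0.078, -0.142,  0.028]), 'grip_width': np.float64(94.153)}
tool y deg 95.89345784437404
```

View pics/w2.png

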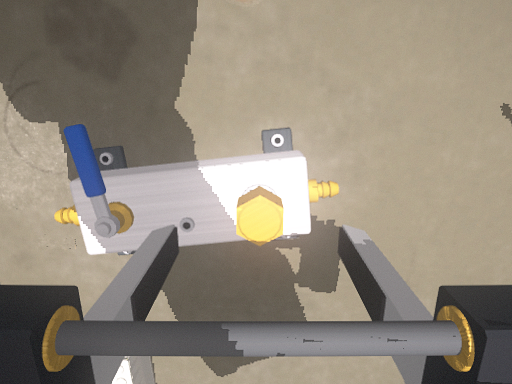

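The hex flats line up with the jaws (side edges at u=237 and 283, centre 260), so I'll go down and grip.

Request:
step_arm:
  deltas: [1,0.001,0.0005,-0.013,0,1,0.001,0.0005,-0.026,0,1,0.001,0.0005,-0.036,0,1,0.001,0.0005,-0.04,0,0.5,0.001,0.0005,-0.04,0]
  grip_force: 35

```text
time_s: 3.58
tool_pos: [553.9, 29.5, 54.6]
eef_rot: [0.154, -3.132, -0.001]
contact_force: [0.0, -0.4, 0.5]
grip_width: 90.1
```

Request:
step_arm:
  deltas: [0.25,0,0,0,0,0.2,0,0,0,0,0.2,0,0,0,0,0.2,0,0,0,0,0.2,0,0,0,0]

```text
time_s: 4.0
tool_pos: [554.1, 29.4, 55.0]
eef_rot: [0.154, -3.133, -0.001]
contact_force: [-0.1, -0.1, 0.2]
grip_width: 57.6
```

Run:
```python
from h import *
o=manip.get_obs(); print({k:np.round(v,3) for k,v in o.items() if k not in('tau','qd')})
```

```text
{'time_s': np.float64(4.0), 'joint_positions': array([ 0.425,  0.493, -0.745,  1.95 ,  0.431,  0.868,  1.122]), 'tool_pos': array([554.114,  29.411,  54.962]), 'eef_rot': array([ 1.540e-01, -3.133e+00, -1.000e-03]), 'contact_force': array([-0.072, -0.09 ,  0.227]), 'ft_torque': array([ 0.093, -0.169,  0.029]), 'grip_width': np.float64(57.649)}
```

Request:
step_arm:
  deltas: [0.4,0.001,0,0.002,0,0.4,0.001,0,0.002,0,0,0.001,0,0.002,0,0,0.001,0,0.002,0,0,0.001,0,0.002,0]

```text
time_s: 4.42
tool_pos: [555.2, 29.8, 57.1]
eef_rot: [0.155, -3.133, -0.002]
contact_force: [-0.5, 2.5, 3.8]
grip_width: 31.9
```

Request:
step_arm:
  deltas: [0,0,0,0,0,0,0,0,0,0,0,0,0,0,0,0,0,0,0,0,0,0,0,0,0]

```text
time_s: 4.83
tool_pos: [555.3, 29.9, 57.2]
eef_rot: [0.155, -3.133, -0.002]
contact_force: [-0.7, 0.8, 2.3]
grip_width: 31.4
```

```bash
cat > s.py <<'E'
from h import *
o=manip.get_obs()
Y=R.from_rotvec(o['eef_rot']).as_matrix()[:,1]
print(o['time_s'].round(2),'pos',o['tool_pos'].round(1),'F',o['contact_force'].round(1),'M',o['ft_torque'].round(3),'w',o['grip_width'].round(1),'yawY',np.arctan2(Y[1],Y[0]).round(3),'q',o['joint_positions'].round(2),'tau7',o['tau'][6].round(3))
E
python3 s.py
```

```text
Traceback (most recent call last):
  File "s.py", line 4, in <module>
    print(o['time_s'].round(2),'pos',o['tool_pos'].round(1),'F',o['contact_force'].round(1),'M',o['ft_torque'].round(3),'w',o['grip_width'].round(1),'yawY',np.arctan2(Y[1],Y[0]).round(3),'q',o['joint_positions'].round(2),'tau7',o['tau'][6].round(3))
          ^^^^^^^^^^^^^^^^^
AttributeError: 'float' object has no attribute 'round'
```

Request:
step_arm:
  deltas: [0,0,0,0,-0.07,0,0,0,0,-0.14,0,0,0,0,-0.21,0,0,0,0,-0.28,0,0,0,-0.0002,-0.34]

```text
time_s: 5.25
tool_pos: [555.2, 29.9, 57.0]
eef_rot: [-0.686, -3.061, -0.004]
contact_force: [-1.4, 0.8, 4.9]
grip_width: 31.4
```

```bash
sed -i "s/o\['time_s'\].round(2)/round(float(o['time_s']),2)/;s/o\['grip_width'\].round(1)/round(float(o['grip_width']),1)/;s/o\['tau'\]\[6\].round(3)/o['tau'][6]/" s.py; python3 s.py
```

```text
5.25 pos [555.2  29.9  57. ] F [-1.4  0.8  4.9] M [0.277 0.268 0.06 ] w 31.4 yawY 1.13 q [ 0.34  0.46 -0.63  1.95  0.35  0.84  0.65] tau7 2.7390796691179276
```

Request:
step_arm:
  deltas: [0,0,0,0,-0.03,0,0,0,0,-0.06,0,0,0,0,-0.09,0,0,0,0,-0.12,0,0,0,-0.0001,-0.15]

```text
time_s: 5.67
tool_pos: [555.1, 30.0, 56.9]
eef_rot: [-1.045, -2.958, -0.004]
contact_force: [-1.2, 0.8, 4.1]
grip_width: 31.6
```

```bash
python3 s.py
```

```text
5.67 pos [555.1  30.   56.9] F [-1.2  0.8  4.1] M [0.241 0.281 0.015] w 31.6 yawY 0.892 q [ 0.3   0.45 -0.57  1.96  0.32  0.83  0.44] tau7 1.5890823304653168
```

Request:
step_arm:
  deltas: [0,0,0,0,-0.03,0,0,0,0,-0.06,0,0,0,0,-0.09,0,0,0,0,-0.12,0,0,0,-0.0001,-0.15]

```text
time_s: 6.08
tool_pos: [555.1, 30.0, 56.8]
eef_rot: [-1.388, -2.814, -0.005]
contact_force: [-1.6, 1.6, 4.3]
grip_width: 31.3
```

```bash
python3 s.py
```

```text
6.08 pos [555.1  30.   56.8] F [-1.6  1.6  4.3] M [0.178 0.291 0.043] w 31.3 yawY 0.654 q [ 0.25  0.44 -0.52  1.96  0.28  0.82  0.23] tau7 1.5957188978791237
```

Request:
step_arm:
  deltas: [0,0,0,0,-0.03,0,0,0,0,-0.06,0,0,0,0,-0.09,0,0,0,0,-0.12,0,0,0,-0.0001,-0.15]

```text
time_s: 6.5
tool_pos: [555.1, 30.1, 56.8]
eef_rot: [-1.713, -2.63, -0.006]
contact_force: [-1.3, 0.9, 4.3]
grip_width: 31.2
```

```bash
python3 s.py
```

```text
6.5 pos [555.1  30.1  56.8] F [-1.3  0.9  4.3] M [0.286 0.271 0.097] w 31.2 yawY 0.416 q [ 0.21  0.43 -0.47  1.96  0.25  0.81  0.02] tau7 1.6009943559765816
```

Request:
step_arm:
  deltas: [0,0,0,0,-0.03,0,0,0,0,-0.06,0,0,0,0,-0.09,0,0,0,0,-0.12,0,0,0,-0.0001,-0.15]

```text
time_s: 6.92
tool_pos: [555.0, 30.1, 56.7]
eef_rot: [-2.013, -2.408, -0.006]
contact_force: [-0.5, 0.7, 3.6]
grip_width: 31.6
```

```bash
python3 s.py
```

```text
6.92 pos [555.   30.1  56.7] F [-0.5  0.7  3.6] M [0.242 0.32  0.123] w 31.6 yawY 0.179 q [ 0.17  0.42 -0.41  1.97  0.22  0.8  -0.19] tau7 1.6063261404633522
```

Request:
step_arm:
  deltas: [0,0,0,0,-0.03,0,0,0,0,-0.06,0,0,0,0,-0.09,0,0,0,0,-0.12,0,0,0,-0.0001,-0.15]

```text
time_s: 7.33
tool_pos: [555.0, 30.2, 56.6]
eef_rot: [-2.284, -2.153, -0.007]
contact_force: [-1.2, 1.4, 5.0]
grip_width: 31.2
```

```bash
python3 s.py
```

```text
7.33 pos [555.   30.2  56.6] F [-1.2  1.4  5. ] M [0.323 0.316 0.083] w 31.2 yawY -0.059 q [ 0.13  0.41 -0.36  1.97  0.19  0.79 -0.4 ] tau7 1.6105574369430542
```

Request:
step_arm:
  deltas: [0,0,0,0,-0.03,0,0,0,0,-0.06,0,0,0,0,-0.09,0,0,0,0,-0.12,0,0,0,-0.0001,-0.15]

```text
time_s: 7.75
tool_pos: [555.0, 30.3, 56.6]
eef_rot: [-2.524, -1.867, -0.007]
contact_force: [-0.4, 1.3, 4.2]
grip_width: 31.6
```

```bash
python3 s.py
```

```text
7.75 pos [555.   30.3  56.6] F [-0.4  1.3  4.2] M [0.328 0.215 0.082] w 31.6 yawY -0.297 q [ 0.08  0.4  -0.31  1.97  0.16  0.79 -0.61] tau7 1.6076499223709106
```

Request:
step_arm:
  deltas: [0,0,0,0,-0.03,0,0,0,0,-0.06,0,0,0,0,-0.09,0,0,0,0,-0.12,0,0,0,-0.0001,-0.15]

```text
time_s: 8.17
tool_pos: [555.0, 30.4, 56.5]
eef_rot: [-2.728, -1.555, -0.008]
contact_force: [0.4, 1.6, 4.0]
grip_width: 31.4
```

```bash
python3 s.py
```

```text
8.17 pos [555.   30.4  56.5] F [0.4 1.6 4. ] M [0.22  0.196 0.565] w 31.4 yawY -0.534 q [ 0.04  0.4  -0.25  1.98  0.13  0.78 -0.83] tau7 1.1293862387537956
```

The moment jumped to 0.565 (drag was about 0.08). A small further turn will put it in the middle of the snug window.

Request:
step_arm:
  deltas: [0,0,0,0,-0.015,0,0,0,0,-0.03,0,0,0,0,-0.045,0,0,0,0,-0.06,0,0,0,0,-0.075]

```text
time_s: 8.58
tool_pos: [555.0, 30.4, 56.5]
eef_rot: [-2.816, -1.39, -0.008]
contact_force: [0.3, 0.6, 1.8]
grip_width: 31.6
```

```bash
python3 s.py
```

```text
8.58 pos [555.   30.4  56.5] F [0.3 0.6 1.8] M [0.255 0.107 0.628] w 31.6 yawY -0.654 q [ 0.02  0.39 -0.23  1.98  0.12  0.78 -0.93] tau7 0.24001289159059525
```

Snug at 0.63 N m while turning. I'll release, lift, and move over the handle.

Request:
step_arm:
  deltas: [0.6,0,0,0,0,0.6,0,0,0,0,0.6,0,0,0,0,0.6,0,0,0.01,0,0.6,0,0,0.04,0]

```text
time_s: 9.0
tool_pos: [552.6, 30.1, 94.1]
eef_rot: [-2.814, -1.389, 0.001]
contact_force: [-0.3, -0.1, 1.1]
grip_width: 56.0
```

Request:
step_arm:
  deltas: [0.6,0,0,0.03,0,0.6,0,0,0.06,0,0.6,0,-0.03,0.09,-0.07,0.6,-0.01,-0.06,0.1,-0.14,0.6,-0.02,-0.09,0.1,-0.21]

```text
time_s: 9.42
tool_pos: [534.0, -60.9, 198.1]
eef_rot: [-3.007, -0.902, -0.008]
contact_force: [0.3, -0.3, -1.0]
grip_width: 56.4
```

Request:
step_arm:
  deltas: [0.5,-0.015,-0.035,0,-0.07,0.5,-0.015,-0.035,0,-0.14,0.5,-0.015,-0.035,0,-0.2,0.5,-0.015,-0.035,0,-0.2,0.5,-0.015,-0.035,0,-0.2]

```text
time_s: 9.83
tool_pos: [519.1, -95.7, 198.6]
eef_rot: [-3.111, -0.426, -0.009]
contact_force: [0.3, 0.7, 0.3]
grip_width: 47.1
```

```bash
python3 s.py
python3 - <<'E'
from h import *
im,o=snap('wrist','w3')
E
```

```text
9.83 pos [519.1 -95.7 198.6] F [0.3 0.7 0.3] M [-0.029 -0.029 -0.019] w 47.1 yawY -1.298 q [ 0.14  0.17 -0.09  1.92  0.02  1.05 -1.25] tau7 -1.3199303671717644
```

View pics/w3.png

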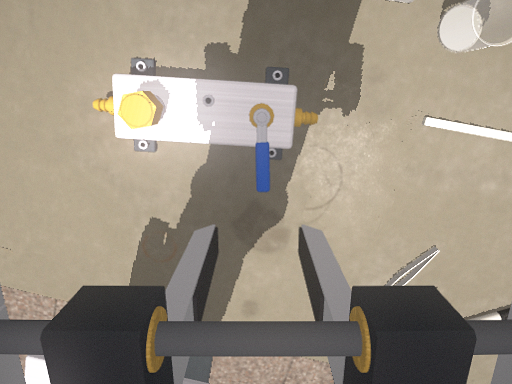

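The plug head (138,110) and the block look undisturbed. The handle runs from the pivot (262,118) to its tip (263,190), between the open fingers. One measurement of the pivot and handle next.

Run:
```python
from h import *
im=cv2.imread('pics/w3.png'); o=manip.get_obs(); h=cv2.cvtColor(im,cv2.COLOR_BGR2HSV)
b=cv2.inRange(h,(105,120,50),(130,255,255)); r=np.zeros_like(b); r[130:205,240:285]=b[130:205,240:285]
c=max(cv2.findContours(r,0,1)[0],key=cv2.contourArea); rc=cv2.minAreaRect(c); w=px2w('wrist',cv2.boxPoints(rc),69.5,o)[:,:2]
print(rc,w.round(1).tolist()); ctr=w.mean(0)
H=px2w('wrist',[262,118],72,o)[0,:2]; d=ctr-H; print('hinge',H,'ctr',ctr,'r',np.hypot(*d),'ang',np.degrees(np.arctan2(d[1],d[0])))
# block corners z45
e=px2w('wrist',[[113,75],[297,86],[294,149],[116,137]],45,o)[:,:2]; print(e.round(1),e.mean(0)); y=(e[0]+e[3]-e[1]-e[2])/2; print('yaxis',np.hypot(*y),np.degrees(np.arctan2(-y[0],y[1])))
cc=e.mean(0); u=y/np.hypot(*y); print('hinge from block',cc-60*u,'plug',cc+55*u)
```

```text
((262.5, 166.5), (13.0, 49.0), 0.0) [[506.5, -97.6], [554.9, -84.2], [558.4, -96.5], [510.1, -110.5]]
hinge [578.98279356 -83.48342386] ctr [532.49656837 -97.1936172 ] r 48.465849146199666 ang -163.5676180591218
[[ 578.3   72.4]
 [ 617.7 -109.7]
 [ 555.5 -125.9]
 [ 517.1   59.4]] [567.12992911 -25.97007043]
yaxis 187.75452759266398 11.95032608367535
hinge from block [579.5537442  -84.66971965] plug [555.74143194  27.83794135]
```

Request:
step_arm:
  deltas: [0.4,0.004,-0.003,-0.03,0,0.4,0.004,-0.003,-0.06,0,0.4,0.004,-0.003,-0.09,0,0.4,0.004,-0.003,-0.1,0,0.4,0.004,-0.003,-0.1,0]

```text
time_s: 10.3
tool_pos: [521.6, -97.9, 96.4]
eef_rot: [-3.109, -0.432, -0.002]
contact_force: [-0.1, 0.1, -1.3]
grip_width: 37.5
```

```bash
python3 s.py
python3 - <<'E'
from h import *
im,o=snap('wrist','w4')
E
```

```text
10.3 pos [521.6 -97.9  96.4] F [-0.1  0.1 -1.3] M [0.034 0.037 0.052] w 37.5 yawY -1.295 q [ 0.14  0.3  -0.09  2.01  0.03  0.83 -1.26] tau7 -0.03389501944184303
```

View pics/w4.png

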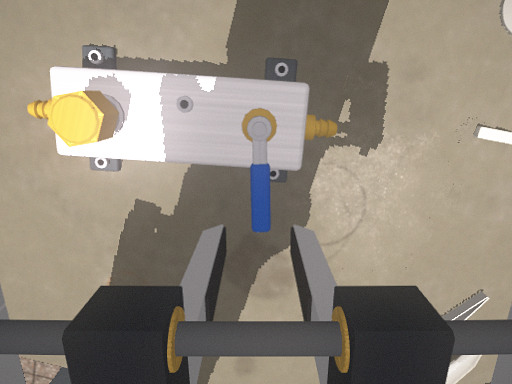

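The handle (u≈260) is centred between the fingers (midpoint about 259). I'll go down and close lightly.

Request:
step_arm:
  deltas: [0.4,0.001,0,-0.015,0,0.4,0.001,0,-0.03,0,0.4,0.001,0,-0.042,0,0.4,0.001,0,-0.044,0,0.4,0.001,0,-0.044,0]
  grip_force: 8

```text
time_s: 10.77
tool_pos: [524.4, -98.1, 55.3]
eef_rot: [-3.11, -0.432, -0.007]
contact_force: [-0.1, -0.5, 0.8]
grip_width: 37.9
```

Request:
step_arm:
  deltas: [0.1,0,0,0,0,0.1,0,0,0,0,0.1,0,0,0,0,0.1,0,0,0,0,0.1,0,0,0,0]

```text
time_s: 11.18
tool_pos: [524.6, -98.1, 55.7]
eef_rot: [-3.11, -0.432, -0.008]
contact_force: [0.3, 0.3, 0.3]
grip_width: 10.3
```

```bash
python3 s.py
```

```text
11.18 pos [524.6 -98.1  55.7] F [0.3 0.3 0.3] M [ 0.037 -0.005  0.038] w 10.3 yawY -1.295 q [ 0.14  0.36 -0.09  2.04  0.04  0.75 -1.27] tau7 0.005297808529576287
```

Run:
```python
from h import *
im,o=snap('wrist','w5')
```

```text
(no output)
```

View pics/w5.png

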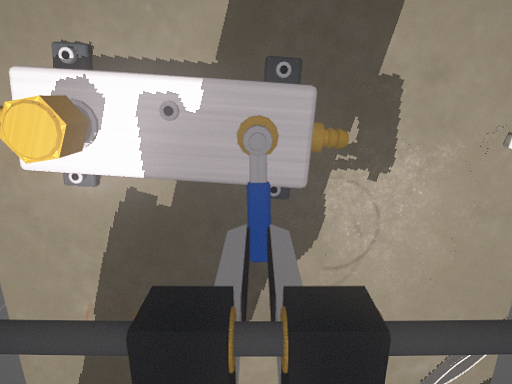

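Request:
step_arm:
  deltas: [0.05,0,0,0,0,0,0,0,0,0,0,0,0,0,0,0,0,0,0,0,0,0,0,0,0]

```text
time_s: 11.65
tool_pos: [524.5, -98.1, 55.5]
eef_rot: [-3.11, -0.432, -0.008]
contact_force: [0.1, 0.6, -0.4]
grip_width: 0.5
```

```bash
python3 s.py
```

```text
11.65 pos [524.5 -98.1  55.5] F [ 0.1  0.6 -0.4] M [-0.034 -0.018 -0.033] w 0.5 yawY -1.295 q [ 0.14  0.36 -0.09  2.04  0.04  0.75 -1.27] tau7 0.0004932999945594929
```

Run:
```python
from h import *
im,o=snap('wrist','w6'); s,_=snap('side','s6')
p=w2px('side',o['tool_pos'])[0]; print(p, w2px('wrist',o['tool_pos'],o))
x,y=map(int,p); c=s[max(0,y-70):y+60,x-80:x+80,::-1]
b=np.vstack([cv2.resize(im[150:300,150:380,::-1],(690,450)),]); cv2.imwrite('pics/w6z.png',b); cv2.imwrite('pics/s6z.png',cv2.resize(c,None,fx=4,fy=4))
```

```text
[235.35571037 198.62942452] [[256.82397595 227.13634879]]
```

View pics/w6z.png

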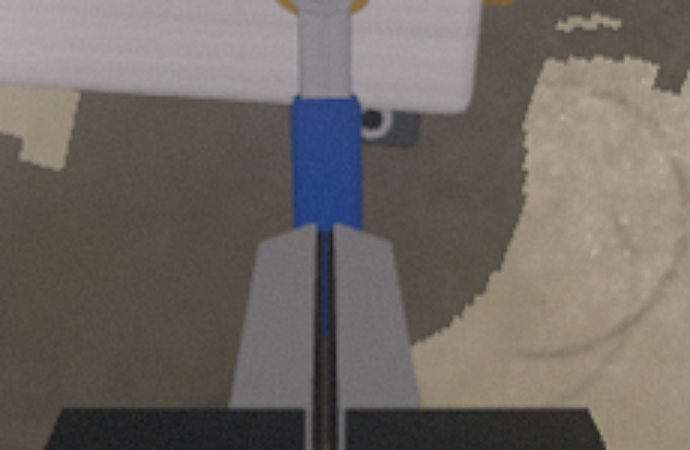

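View pics/s6z.png

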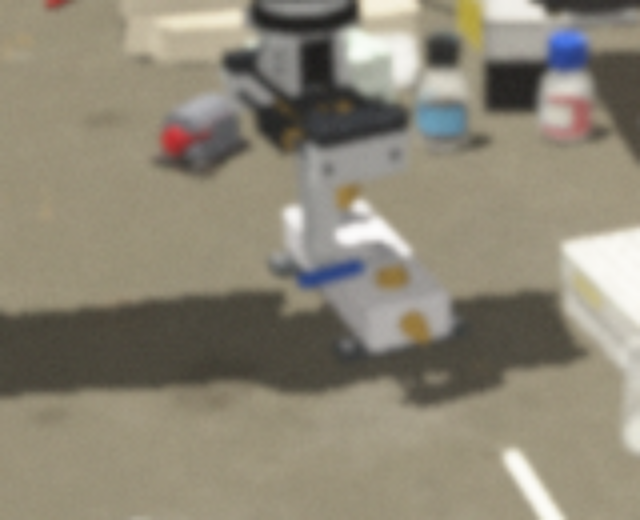

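The fingers shut with the handle apparently below or in front of them. I'll check the handle's height by triangulating from pictures I already have.

Run:
```python
from h import *
def blue(f,x0,x1,y0,y1):
    im=cv2.imread('pics/'+f+'.png'); h=cv2.cvtColor(im,cv2.COLOR_BGR2HSV); b=cv2.inRange(h,(105,120,40),(130,255,255)); r=np.zeros_like(b); r[y0:y1,x0:x1]=b[y0:y1,x0:x1]
    c=max(cv2.findContours(r,0,1)[0],key=cv2.contourArea); return cv2.minAreaRect(c)[0], cv2.boundingRect(c)
s,bs=blue('side0',225,260,185,212); print(s,bs)
t,_=blue('top0',230,255,200,225); print(t)
for z in (45,50,55,60,65,70): print(z,px2w('side',s,z)[0].round(1),px2w('top',t,z)[0].round(1))
o=manip.get_obs()
for z in (50,55,60,65,70): print(z,px2w('wrist',[[248,183],[270,183],[258.5,137]],z,o).round(1)[:,:2].tolist())
```

```text
(236.54054260253906, 196.24327087402344) (230, 194, 14, 5)
(243.30001831054688, 212.90000915527344)
45 [532.6 -64.6  45. ] [532.4 -98.7  45. ]
50 [531.4 -73.9  50. ] [531.7 -98.8  50. ]
55 [530.3 -83.3  55. ] [531.1 -98.9  55. ]
60 [529.1 -92.6  60. ] [530.4 -99.   60. ]
65 [ 527.9 -101.9   65. ] [529.7 -99.   65. ]
70 [ 526.8 -111.3   70. ] [529.1 -99.1  70. ]
50 [[549.9, -85.1], [553.7, -98.6], [579.7, -83.6]]
55 [[551.2, -84.9], [554.9, -98.1], [580.3, -83.5]]
60 [[552.5, -84.7], [556.1, -97.6], [580.9, -83.3]]
65 [[553.8, -84.5], [557.3, -97.0], [581.5, -83.1]]
70 [[555.1, -84.3], [558.5, -96.5], [582.0, -83.0]]
```

View pics/w6.png

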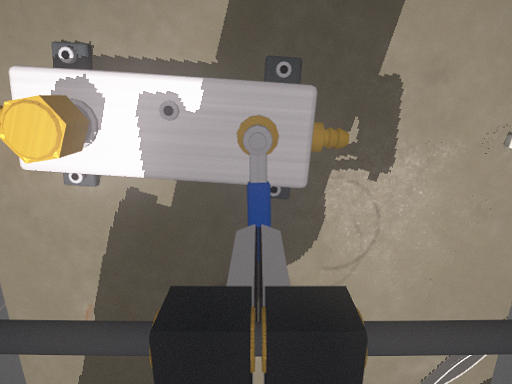

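Request:
step_arm:
  deltas: [0.4,-0.004,-0.001,0,0,0.4,-0.004,-0.001,0,0,0.4,-0.004,-0.001,0,0,0.4,-0.004,-0.001,0,0,0.4,-0.004,-0.001,-0.004,0]

```text
time_s: 12.17
tool_pos: [521.0, -99.2, 52.0]
eef_rot: [-3.11, -0.432, -0.009]
contact_force: [0.4, 0.6, 0.2]
grip_width: 30.7
```

Request:
step_arm:
  deltas: [0.4,0,0,-0.003,0,0.4,0,0,-0.006,0,0.1,0,0,-0.006,0,0.1,0,0,-0.006,0,0.1,0,0,-0.006,0]

```text
time_s: 12.58
tool_pos: [521.0, -99.2, 45.9]
eef_rot: [-3.11, -0.432, -0.009]
contact_force: [0.2, -0.6, 1.0]
grip_width: 21.1
```

Request:
step_arm:
  deltas: [0.1,0,0,0,0,0.05,0,0,0,0,0.05,0,0,0,0,0.05,0,0,0,0,0.05,0,0,0,0]

```text
time_s: 13.0
tool_pos: [521.1, -99.2, 46.0]
eef_rot: [-3.11, -0.432, -0.009]
contact_force: [1.1, -0.6, -0.1]
grip_width: 14.0
```

```bash
python3 s.py
python3 - <<'E'
from h import *
im,o=snap('wrist','w7')
E
```

```text
13.0 pos [521.1 -99.2  46. ] F [ 1.1 -0.6 -0.1] M [-0.17   0.052  0.013] w 14.0 yawY -1.295 q [ 0.14  0.37 -0.09  2.05  0.04  0.72 -1.27] tau7 -0.014560598647221923
```

View pics/w7.png

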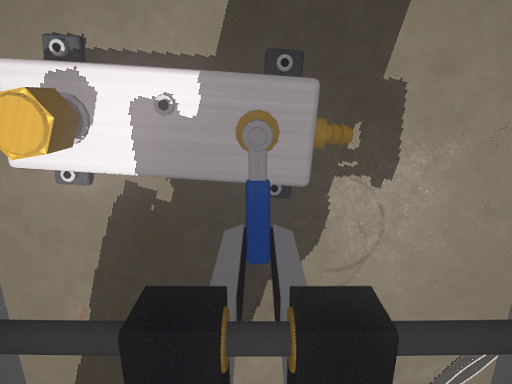

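The handle is gripped (width 14.0). Now I'll swing it counter-clockwise along the arc.

Request:
step_arm:
  deltas: [0.05,0.002,-0.006,0,0.067,0.05,0.0047,-0.0118,0,0.133,0.05,0.0079,-0.0172,0,0.2,0.05,0.0117,-0.0223,0,0.267,0.05,0.0159,-0.027,0,0.333]

```text
time_s: 13.47
tool_pos: [537.3, -126.0, 46.0]
eef_rot: [-2.888, -1.229, -0.009]
contact_force: [1.2, 3.1, -0.6]
grip_width: 13.5
```

```bash
python3 s.py
python3 - <<'E'
from h import *
o=manip.get_obs(); H=np.array([579.3,-83]); d=o['tool_pos'][:2]-H; print(np.hypot(*d),np.degrees(np.arctan2(d[1],d[0])))
a0=np.arctan2(d[1],d[0])
for k in range(1,11):
    a=a0+np.radians(6*k); print(6*k,(60.4*np.array([np.cos(a),np.sin(a)])-d).round(1))
E
```

```text
13.47 pos [ 537.3 -126.    46. ] F [ 1.2  3.1 -0.6] M [ 0.851 -0.476 -0.037] w 13.5 yawY -0.766 q [ 0.28  0.4  -0.2   1.99  0.11  0.75 -0.75] tau7 -3.8424423336982727
60.09990013492573 -134.3828840577341
6 [ 4.5 -4.4]
12 [ 9.7 -8.1]
18 [ 15.2 -11.2]
24 [ 21.  -13.7]
30 [ 27.  -15.6]
36 [ 33.2 -16.8]
42 [ 39.5 -17.4]
48 [ 45.8 -17.3]
54 [ 52.1 -16.6]
60 [ 58.3 -15.2]
```

Request:
step_arm:
  deltas: [0.05,0.0045,-0.0044,0,0.067,0.05,0.0097,-0.0081,0,0.133,0.05,0.0152,-0.0112,0,0.2,0.05,0.021,-0.0137,0,0.267,0.05,0.027,-0.0156,0,0.333]

```text
time_s: 13.88
tool_pos: [564.6, -141.1, 46.0]
eef_rot: [-2.465, -1.939, -0.008]
contact_force: [1.0, 4.5, 0.1]
grip_width: 13.5
```

```bash
python3 s.py
python3 - <<'E'
from h import *
o=manip.get_obs(); H=np.array([579.3,-83]); d=o['tool_pos'][:2]-H; print(np.hypot(*d),np.degrees(np.arctan2(d[1],d[0])))
a0=np.arctan2(d[1],d[0])
for k in range(1,8):
    a=a0+np.radians(5*k); print(5*k,(60.2*np.array([np.cos(a),np.sin(a)])-d).round(1))
E
```

```text
13.88 pos [ 564.6 -141.1   46. ] F [1.  4.5 0.1] M [ 1.154 -0.239 -0.054] w 13.5 yawY -0.238 q [ 0.39  0.46 -0.31  1.92  0.18  0.79 -0.26] tau7 -3.496609702706337
59.89727540225996 -104.19654394301537
5 [ 5.1 -1.4]
10 [10.3 -2. ]
15 [15.5 -2.1]
20 [20.8 -1.8]
25 [26.  -1.1]
30 [31.1  0.1]
35 [36.1  1.8]
```

Request:
step_arm:
  deltas: [0.05,0.0051,-0.0012,0,0.056,0.05,0.0103,-0.0018,0,0.111,0.05,0.0155,-0.0019,0,0.167,0.05,0.0208,-0.0015,0,0.222,0.05,0.0255,-0.001,0,0.27]

```text
time_s: 14.3
tool_pos: [590.4, -141.7, 46.0]
eef_rot: [-1.996, -2.418, -0.007]
contact_force: [-2.2, 3.1, 0.7]
grip_width: 14.0
```

Request:
step_arm:
  deltas: [0.05,0.001,0,0,0.01,0.05,0.001,0,0,0.01,0.05,0.002,0,0,0.02,0.05,0.002,0.0002,0,0.02,0.05,0.002,0.0002,0,0.02]

```text
time_s: 14.72
tool_pos: [591.7, -141.4, 45.9]
eef_rot: [-1.958, -2.447, -0.006]
contact_force: [-4.6, 2.3, 2.3]
grip_width: 13.7
```

```bash
python3 s.py
python3 - <<'E'
from h import *
o=manip.get_obs(); H=np.array([579.3,-83]); d=o['tool_pos'][:2]-H; print(np.hypot(*d),np.degrees(np.arctan2(d[1],d[0])))
E
```

```text
14.72 pos [ 591.7 -141.4   45.9] F [-4.6  2.3  2.3] M [ 0.505  0.917 -0.155] w 13.7 yawY 0.221 q [ 0.45  0.51 -0.41  1.85  0.25  0.84  0.14] tau7 0.2273775078356266
59.71494263966632 -77.96610754991708
```

Request:
step_arm:
  deltas: [0.05,0.001,0,0,0.01,0.05,0.002,0,0,0.01,0.05,0.003,0.0003,0,0.01,0.05,0.003,0.0003,0,0.01,0.05,0.003,0.0003,0,0.01]

```text
time_s: 15.13
tool_pos: [592.0, -141.4, 45.4]
eef_rot: [-1.938, -2.458, -0.001]
contact_force: [-15.1, 1.6, 10.0]
grip_width: 13.7
```

```bash
python3 s.py
```

```text
15.13 pos [ 592.  -141.4   45.4] F [-15.1   1.6  10. ] M [ 0.41   3.65  -0.024] w 13.7 yawY 0.236 q [ 0.45  0.51 -0.41  1.84  0.26  0.85  0.15] tau7 0.07036886410787702
```

It is against the stop (15 N, no further motion). I'll relax, open and lift clear.

Request:
step_arm:
  deltas: [0.05,0,0,0,0,0.4,0,0,0,0,0.4,0,0,0,0,0.4,0,0,0,0,0.4,0,0,0,0]

```text
time_s: 15.55
tool_pos: [592.2, -141.5, 45.4]
eef_rot: [-1.939, -2.459, -0.001]
contact_force: [-0.3, 0.3, 0.2]
grip_width: 36.4
```

Request:
step_arm:
  deltas: [0.4,0,0,0.01,0,0.4,0,0,0.03,0,0.4,0,0,0.06,0,0.4,0,0,0.09,0,0.4,0,0,0.12,0]

```text
time_s: 15.97
tool_pos: [592.0, -141.4, 167.4]
eef_rot: [-1.939, -2.459, -0.001]
contact_force: [-0.0, -0.5, 1.1]
grip_width: 37.5
```

Request:
step_arm:
  deltas: [0.4,0,0,0.02,0,0.4,0,0,0.03,0,0.4,0,0,0.03,0,0.4,0,0,0.03,0,0.4,0,0,0.03,0]

```text
time_s: 16.38
tool_pos: [591.3, -141.4, 196.2]
eef_rot: [-1.938, -2.457, 0.0]
contact_force: [0.0, 1.0, -0.5]
grip_width: 37.9
```

```bash
python3 s.py
python3 - <<'E'
from h import *
im,o=snap('wrist','w8'); t,_=snap('top','t8'); h=cv2.cvtColor(im,cv2.COLOR_RGB2HSV)
b=cv2.inRange(h,(105,120,40),(130,255,255)); n,l,s,c=cv2.connectedComponentsWithStats(b); i=1+np.argmax(s[1:,4]); 
cc=[x for x in cv2.findContours(b,0,1)[0]]; cc=max(cc,key=cv2.contourArea); print(cv2.minAreaRect(cc)); w=px2w('wrist',cv2.boxPoints(cv2.minAreaRect(cc)),69.5,o); e=[w[1]-w[0],w[2]-w[1]]; e=max(e,key=np.linalg.norm); print('handle dir',np.degrees(np.arctan2(e[1],e[0]))%180,'open would be',(-90+11.9)%180, w.mean(0))
E
```

```text
16.38 pos [ 591.3 -141.4  196.2] F [ 0.   1.  -0.5] M [-0.061 -0.073  0.002] w 37.9 yawY 0.235 q [ 0.49  0.35 -0.45  1.72  0.16  1.12  0.23] tau7 0.008691968978382647
((259.5, 169.0), (48.0, 13.0), 90.0)
handle dir 103.81821963567819 open would be 101.9 [ 590.13003891 -131.72553373   69.5       ]
```

View pics/w8.png

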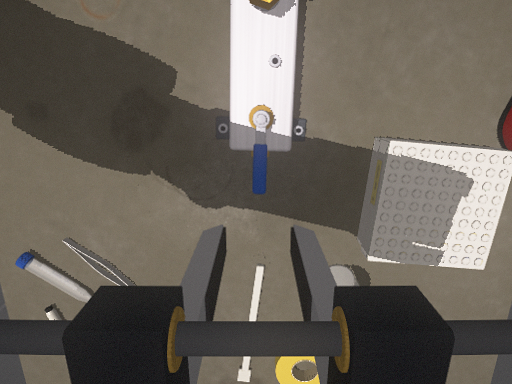

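View pics/t8.png

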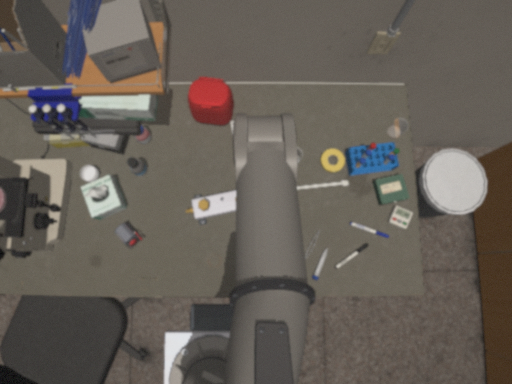

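The wrist view shows the handle from (261,120) to (259,192), in line with the block. The bystanders are where they were, and nothing is touching the arm. Handing in.

```bash
python3 -c "
from h import *
print(manip.job_done())"
```

```text
the job is handed in; nothing more can be done
None
```

The plug is snug and the valve is fully open. I handed the job in at about 16.5 s, with the gripper open and clear of everything.

- **Plug:** I turned it clockwise about 2.3 rad in total. The moment jumped from about 0.08 N m of drag to 0.57. A final small turn brought it to 0.63 N m, inside the 0.45–0.85 snug range, and I stopped there.
- **Valve:** After that I swung the handle counter-clockwise until it met its stop (15 N push with no further movement), then let go. In the last wrist picture the handle looks in line with the block.
- **Bystanders:** The last wrist and top pictures show none of them moved, though the arm hid part of the top view. No contact force was left on the tool.

**Checks that failed or disagreed:**
- **Handle grasp:** The first grasp, with the fingertips at 55.5 mm, closed on nothing, although the handle should have been between the fingers at that height. Going 10 mm lower gripped it at the expected 14 mm width. I did not find out why.
- **Handle angle:** The last camera measurement came out about 2° past in line (103.8° against 101.9°). I put that down to the coarse pixels and relied on the stop.

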